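# Second sample plate on the display hook

## Task

Take the drilled sample plate out of the wooden stand and hang it by its hole on the display hook, in front of the plate that already hangs there. Slide it along the prong so that it gently pushes the first plate back until both come up firm against the rubber stop ring; do not shove the ring along, lift or knock off the first plate, or disturb anything else. Leave the two plates hanging snug together by themselves.

Things in the scene. Friction and masses are not known exactly. Their poses are not given: they have to be found in the camera images.
- drilled_plate: Plate to hang: aluminium, upright in one of the stand's two slots (either one), 40 mm wide (own y), 8 mm thick (own x), 80 g. Origin: centre of lower edge; z up. From that edge: panel with a key blank on its -x face to 58 mm; hole 58 to 80 mm; shoulders to 92 mm; grip tab 26 mm wide, 92 to 135 mm. Fingers kept above 97 mm on the tab clear the first plate, ring and tip.
- eye (a point): Middle of the drilled plate's hole, 69 mm above its lower edge, at mid thickness; axes as the plate's. The hole is 14 mm wide and 22 mm high, its upper corners cut at 45 degrees (flat top about 6 mm wide). The plate hangs when the top of the hole, 11 mm above this point, rests on the prong.
- hung_plate: The first plate, already hanging on the prong: same panel and hole, but no tab; its top is 88 mm above its lower edge. 40 mm wide (own y), 8 mm thick (own x), 70 g. Origin: centre of its lower edge; own x along the prong. It slides and swings freely on the prong.
- hung_eye (a point): Middle of the first plate's hole, 69 mm above its lower edge.
- hook: Steel hook stand fixed to the bench: base 100 x 80 x 10 mm, post 13 mm thick, and at its top a level round prong 8 mm thick, axis 150 mm above the bench. Origin: foot of the post; own z up. The prong runs 120 mm from the post along own -x (towards the robot) and ends in a tip turned straight up, its top 12 mm above the prong's axis. Nothing stands above the prong's height but the tip and ring.
- prong (a point): Outer end of the prong's axis, under the upturned tip, 150 mm above the bench; own x points inward along the prong to the post (post axis at x = 120 mm), z up.
- stop_ring (a joint): How far the black rubber stop ring (20 mm across, 8 mm wide) has been shoved along the prong to the post, m; 0 at the start wherever it sits. It sits behind the first plate, at a place not measured: front face 34 to 59 mm from the post's axis, 6 to 22 mm behind that plate. Feel for it: a plate slides with under 1 N; the ring gives way at about 7 N and stays where shoved.
- stand: Wooden stand fixed to the bench, 50 x 150 x 30 mm, with two slots 43 mm long (own y) and 10 mm wide (own x), 20 mm deep, centred 35 mm either side of the middle along own y. Origin: centre of its underside. Key machines up to 0.36 m high stand on the bench to the right of it (y below -0.25): come over them higher than that.
- blank_plate: Bystander in the stand's other slot: a plate like the drilled one, same size and tab, but without a hole. Leave it.
- padlock_1: Bystander: brass padlock, 63 x 42 x 19 mm, lying on the bench.
- euro_cylinder_1: Bystander: brass lock cylinder, 32 x 68 x 17 mm.
- pliers: Bystander: pliers, 52 x 151 x 12 mm.
- marker_pen: Bystander: black marker pen, 18 x 132 x 18 mm.
- pin_tin: Bystander: small round tin, 46 mm across, 32 mm high.
There are look-alikes about, which are no part of the job. Leave any purple or turquoise look-alike of the drilled_plate alone.

How it is judged:
On the way, in this order (a step that is already met when the one before it is completed fails the run):
1. the prong is through the drilled plate's hole, inside the upturned tip and in front of the first plate (x of eye in the frame of prong between 0.006 and 0.1 m and y of eye in the frame of prong between -0.009 and 0.009 m and z of eye in the frame of prong between -0.013 and 0.008 m and x of eye in the frame of hung_plate below -0.006 m), for 0.1 s.
2. both plates are pressed back against the stop ring: the drilled plate bears on the first with more than 1.5 N (contact force between drilled_plate and hung_plate above 1.5 N), for 0.2 s.
At the end, for the whole second after the job is handed in: Both plates hang by their holes from the prong between the upturned tip and the post, upright within 0.25 rad and at rest (under 30 mm/s), the drilled one in front of the first with their faces no more than 5 mm apart, after having been pressed back against the ring; the ring shoved less than 3 mm (x of eye in the frame of prong between 0.004 and 0.115 m and y of eye in the frame of prong between -0.009 and 0.009 m and x of hung_eye in the frame of prong between 0.004 and 0.115 m and y of hung_eye in the frame of prong between -0.009 and 0.009 m and z of eye in the frame of prong between -0.013 and -0.003 m and z of hung_eye in the frame of prong between -0.013 and -0.003 m and x of eye in the frame of hung_plate between -0.013 and -0.006 m and angle between each of drilled_plate, hung_plate's own z axis and vertical below 0.25 rad and linear speed of each of drilled_plate, hung_plate below 0.03 m/s and value of joint stop_ring below 0.003 m); the robot touches nothing.
It fails at once if the stop ring is shoved more than 3 mm (value of joint stop_ring above 0.003 m).
It fails at once if the drilled plate is forced against the first plate or the hook with more than 15 N (contact force between drilled_plate and hung_plate above 15 N or contact force between drilled_plate and hook above 15 N).
It fails at once if the first plate is lifted more than 8 mm or knocked off the hook (z of hung_eye in the frame of prong above 0.001 m or z of hung_eye in the frame of prong below -0.02 m or x of hung_eye in the frame of prong below 0.002 m).
It fails at once if the undrilled plate is moved more than 15 mm, or another bystander more than 30 mm (distance of blank_plate from where it was at the start of the episode above 0.015 m or distance of any of padlock_1, euro_cylinder_1, pliers, marker_pen, pin_tin from where it was at the start of the episode above 0.03 m).
It also fails if it takes over 59 s, if anything falls off the work surface, if the arm or the gripper's body presses on something with over 40 N, if the wrist force passes 120 N, or if a joint passes its speed limit or range.

## Robot

A 6-joint arm with a two-finger parallel gripper is mounted at the origin on a cart in front of the work surface, level with it; the furniture and walls round the work are solid. World frame = base frame: x ahead of the robot, y to its left, z up, the work surface at z = 0. Lengths are in m, angles in rad, forces in N, time in s.
With the tool pointing down it reaches from about 0.35 to 0.775 m from the base axis. Payload 7.3 kg.
Tool frame: the origin (TCP) lies at the centre of the arm's flange, where the gripper is bolted on; the fingertips stand env.tcp_to_tips ahead of it and the grasp point (between the pads) lies 159 mm ahead of it (env.tcp_to_tips is the distance from the TCP to the fingertips, in m); z points along the fingers, y is the line along which they close (so a half turn about z gives the same grasp; the last joint's range is limited). The gripper opens to 92 mm and grips with 3 to 60 N. Pads are 19 mm wide; open, the fingers measure 130 mm over their backs; the gripper's body (75 mm by 190 mm) begins 47 mm behind the grasp point.
Start: joints at [-1.493, 0.342, 1.524, -0, 1.275, -0.146], TCP at [0.117, -0.512, 0.405] pointing down, gripper open.
Joint ranges: [-2.53, 2.53], [-0.77, 2.02], [0.04, 2.7], [-1, 4.14], [0.28, 2.66], [-3.11, 3.11]. Speed limits (rad/s): [2.57, 2.57, 3.14, 3.14, 3.14, 3.14].

## Interface

Orientations are given as a unit quaternion [w, x, y, z].
In Python, from station import env, cams gives the robot as it stands.
- The arm moves only by the tool jog_arm, never from a script. Its argument "plan" is one flat list of numbers, 5 for each row, row after row: the shift along the tool's x, y, z in mm, then the turn about the tool's z in degrees, then the finger opening in mm, from 0 to 91.8. In form: [dx, dy, dz, spin, claw, dx, dy, dz, spin, claw, ...]. A call has 1 to 20 rows; each row shifts and turns the commanded pose from where the row before left it, along the tool's axes as they then stand; what a row does not reach is not made up. A row lasts 1/8 s, in which the tool goes at most 62.5 mm and 10.7 degrees, less where a joint would pass 70% of its speed; a pose out of reach is approached as far as the arm can. A call with a gripper value outside its range is refused whole. The fingers move at their own pace and stop on an object; "force" is the grip in N (left out, the last holds). Time passes only in rows, so rows that do not move let the fingers close. It gives the time, the measured TCP pose, the force, the opening and the grip force at its end, in the units of the state.
- env.get_state(): the state, without advancing time (a new reading comes with each control period).
- cams.get_image(name): name is "scene" or "side" or "wrist"; returns (picture, depth): 400x640x3 uint8, red, green, blue; 400x640 float32, m along the optical axis (not along the pixel's ray), 0 where there is no reading.
- cams.camera_model(name): a dict with "intrinsics" (3x3 intrinsics, pixels), "rvec" (rotation vector, rad) and "tvec" (3), from world to camera coordinates, as OpenCV has them; the wrist camera has in their place "tool_from_camera" (4x4, takes a point from camera to tool coordinates, whose origin is the TCP and whose axes are the flange's). Camera axes: x right, y down, z forward; pixel columns grow to the right and rows downward; lengths in m; the calibration is good to about 2 mm. A picture is of the moment at which its call begins: read the wrist's pose just before it. camera_model takes no time and is no camera call.
- env.hand_in(): hands the job in; it is judged then, once.
The state is a dict: "clock": time; "joints": joint angles; "joint_velocities": joint speeds; "effort": joint torques, N m; "tcp_pos": TCP position; "eef_rot": TCP orientation; "wrist_force": force on the tool from outside, world axes, zero at the start; "moment": the same for the moment, N m; "grip_width": finger opening in m; "grip_force": force on a finger pad.
Only numpy, scipy, OpenCV 4.12 (cv2) and the standard library are available. Lean on these libraries where they do the work, as an engineer would, in place of code of your own. Each camera call takes 0.05 s, during which the arm holds its last target. There are 200 camera calls.

## Working session

There is one attempt and no reset: what is moved stays moved. The work goes in short steps, Python scripts to look and compute and a tool call to move; the robot and the scene stay as the last step left them, time stands still between calls to the robot, and variables do not carry over. Pictures are saved under pics/ and viewed, at most 10 in all, crops included, and the job is handed in when it is done.

Besides the shell and the picture viewer there is one more tool, called after "Request:" as a command line: name --argument value ..., lists and objects as JSON in quotes. jog_arm: Moves the arm, as the interface text tells. Its arguments: {"type":"object","properties":{"plan":{"type":"array"},"force":{"type":"number"}},"required":["plan"]}

```bash
mkdir -p pics
cat > h.py <<'E'
import numpy as np, cv2
from station import env, cams
from scipy.spatial.transform import Rotation as R
def save(n,im): cv2.imwrite(f'pics/{n}.png',im[:,:,::-1])
def T_wc(name,st=None):
    m=cams.camera_model(name)
    if 'rvec' in m:
        T=np.eye(4);T[:3,:3]=cv2.Rodrigues(np.array(m['rvec'],float))[0];T[:3,3]=np.ravel(m['tvec']);return np.array(m['intrinsics']),np.linalg.inv(T)
    q=st['eef_rot'];T=np.eye(4);T[:3,:3]=R.from_quat([q[1],q[2],q[3],q[0]]).as_matrix();T[:3,3]=st['tcp_pos']
    return np.array(m['intrinsics']),T@np.array(m['tool_from_camera'])
def cloud(K,T,d):
    v,u=np.indices(d.shape)
    P=np.stack([(u-K[0,2])/K[0,0]*d,(v-K[1,2])/K[1,1]*d,d],-1)
    W=P@T[:3,:3].T+T[:3,3]; W[d<=0]=np.nan
    return W
def onplane(K,T,u,v,z):
    r=T[:3,:3]@np.linalg.inv(K)@[u,v,1]; o=T[:3,3]; return o+r*(z-o[2])/r[2]
E
python3 - <<'E'
from h import *
st=env.get_state();print({k:np.round(v,3) for k,v in st.items()},env.tcp_to_tips)
a=[]
for n in ['scene','side']:
    im,d=cams.get_image(n);save(n,im);np.savez(f'{n}.npz',im=im,d=d)
    K,T=T_wc(n);print(n,K[0,0],T.round(3).tolist())
    a.append(im)
E
```

```text
{'clock': np.float64(0.0), 'joints': array([-1.493,  0.343,  1.525, -0.   ,  1.275, -0.146]), 'joint_velocities': array([-0.001, -0.001,  0.001, -0.001, -0.   ,  0.001]), 'effort': array([ 1.0000e-03, -4.3124e+01, -2.4421e+01,  7.2000e-02,  5.6000e-02,
       -0.0000e+00]), 'tcp_pos': array([ 0.117, -0.512,  0.404]), 'eef_rot': array([-0.001,  0.994,  0.112,  0.   ]), 'wrist_force': array([-0.107, -0.162, -0.492]), 'moment': array([ 0.024, -0.044, -0.026]), 'grip_force': np.float64(0.0), 'grip_width': np.float64(0.092)} 0.178
scene 453.77648871817007 [[-0.669, -0.649, 0.362, 0.036], [-0.743, 0.591, -0.314, 0.429], [-0.01, -0.479, -0.878, 1.246], [0.0, 0.0, 0.0, 1.0]]
side 412.7128311873674 [[-0.429, -0.723, 0.542, -0.086], [-0.903, 0.335, -0.269, 0.311], [0.013, -0.605, -0.796, 0.975], [0.0, 0.0, 0.0, 1.0]]
```

View pics/scene.png

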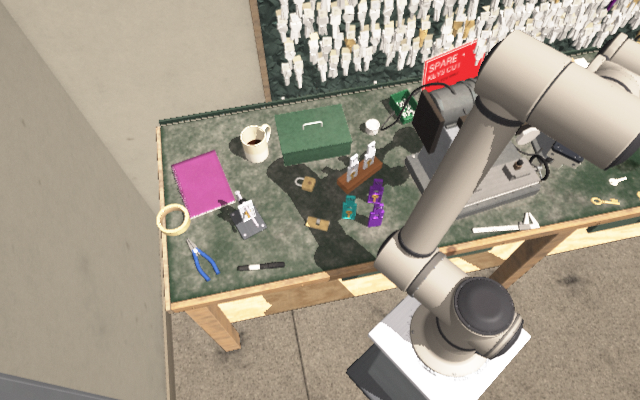

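View pics/side.png

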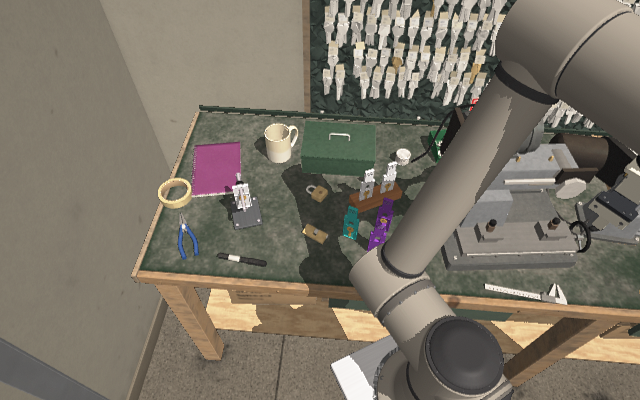

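The scene view shows the stand at about (360,178) holding two plates at (352,167) and (369,155). The hook is at (248,217). Purple and turquoise look-alikes lie flat at (376,203) and (349,208). The side view shows the same plates at (368,185) and (389,177). Next I'll enlarge the stand and measure both.

Run:
```python
from h import *
a=[]
for n,(u,v),(hu,hv) in [('scene',(360,165),(245,215)),('side',(378,188),(243,202))]:
    z=np.load(n+'.npz');im,d=z['im'],z['d']
    K,T=T_wc(n);W=cloud(K,T,d)
    a.append(np.hstack([cv2.resize(im[y-35:y+35,x-35:x+35],(390,290) if 0 else (290,290),interpolation=cv2.INTER_CUBIC) for x,y in[(u,v),(hu,hv)]]))
    for lab,(x,y),lo,hi in[('standtop',(u,v),.022,.036),('plates',(u,v),.06,.15),('hook base',(hu,hv),.005,.016),('hook up',(hu,hv),.09,.175)]:
        w=W[y-35:y+35,x-35:x+35].reshape(-1,3);w=w[(w[:,2]>lo)&(w[:,2]<hi)]
        if len(w):print(n,lab,len(w),np.percentile(w,[5,50,95],axis=0).round(3).tolist(),cv2.minAreaRect((w[:,:2]*1000).astype(np.float32)))
save('crop',np.vstack(a))
```

```text
scene standtop 577 [[0.488, -0.24, 0.023], [0.508, -0.165, 0.028], [0.616, -0.1, 0.034]] ((556.799560546875, -183.25210571289062), (185.73269653320312, 263.02203369140625), 42.023780822753906)
scene plates 935 [[0.41, -0.215, 0.067], [0.517, -0.165, 0.081], [0.657, -0.117, 0.139]] ((525.6130981445312, -155.1219482421875), (141.33364868164062, 288.33294677734375), 62.55601501464844)
scene hook base 1066 [[0.583, 0.162, 0.006], [0.719, 0.202, 0.009], [0.794, 0.237, 0.014]] ((663.3546142578125, 188.533447265625), (217.08050537109375, 228.8380584716797), 48.38114547729492)
scene hook up 329 [[0.539, 0.182, 0.098], [0.597, 0.201, 0.15], [0.644, 0.216, 0.161]] ((588.6725463867188, 198.68255615234375), (128.924072265625, 39.0782356262207), 3.164232015609741)
side standtop 771 [[0.492, -0.328, 0.024], [0.515, -0.172, 0.03], [0.626, -0.1, 0.034]] ((571.2839965820312, -189.44244384765625), (189.12338256835938, 294.4626770019531), 43.30099105834961)
side plates 1241 [[0.411, -0.212, 0.065], [0.514, -0.142, 0.088], [0.639, -0.034, 0.141]] ((500.9921875, -135.39346313476562), (148.2485809326172, 293.7938232421875), 63.150814056396484)
side hook base 1404 [[0.586, 0.16, 0.007], [0.732, 0.211, 0.011], [0.816, 0.255, 0.014]] ((694.9076538085938, 198.74041748046875), (209.37498474121094, 230.38714599609375), 63.72799301147461)
side hook up 387 [[0.544, 0.183, 0.097], [0.599, 0.2, 0.151], [0.644, 0.217, 0.162]] ((591.6019287109375, 199.40313720703125), (124.5999984741211, 39.398780822753906), 3.1466283798217773)
```

View pics/crop.png

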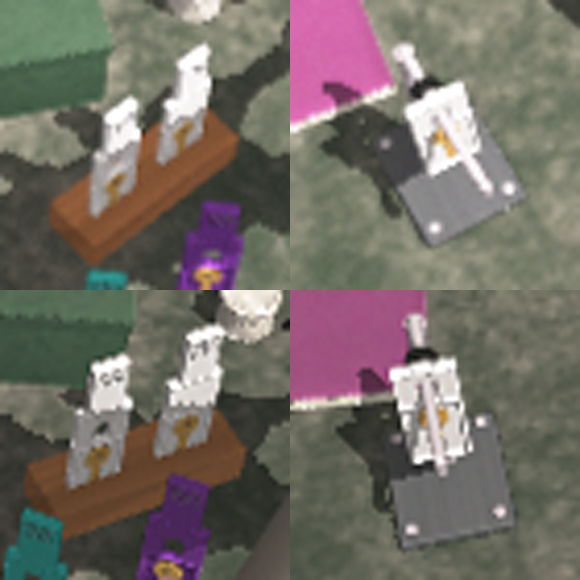

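The side crop shows the dark hole in the left plate (side pixel about (367,187)). The right plate at (389,177) has none, so the left one is the drilled plate, and I'll confirm that from the wrist camera. The prong carries the first plate and runs almost along world x, with the post and black ring at the far end.

Run:
```python
from h import *
print(np.array(cams.camera_model('wrist')['tool_from_camera']).round(3).tolist())
for n,(u,v) in [('scene',(360,165)),('side',(378,188))]:
    z=np.load(n+'.npz');K,T=T_wc(n);W=cloud(K,T,z['d'])
    w=W[v-35:v+35,u-35:u+35].reshape(-1,3);w=w[(w[:,2]>.105)&(w[:,2]<.16)&(w[:,0]>.4)]
    _,l,c=cv2.kmeans(w[:,1].astype(np.float32)[:,None],2,None,(3,30,.0001),5,0)
    for k in c.argsort(0).ravel():
        p=w[l.ravel()==k];print(n,len(p),np.percentile(p,[5,50,95],axis=0).round(3).tolist())
```

```text
[[-0.001, -0.96, -0.279, 0.076], [1.0, -0.001, 0.0, -0.001], [-0.0, -0.279, 0.96, 0.02], [0.0, 0.0, 0.0, 1.0]]
scene 206 [[0.409, -0.213, 0.109], [0.511, -0.14, 0.129], [0.518, -0.124, 0.145]]
scene 39 [[0.422, -0.05, 0.124], [0.43, -0.039, 0.131], [0.44, -0.031, 0.136]]
side 314 [[0.411, -0.213, 0.107], [0.513, -0.14, 0.128], [0.52, -0.123, 0.146]]
side 96 [[0.423, -0.047, 0.108], [0.431, -0.039, 0.124], [0.441, -0.03, 0.136]]
```

Request:
jog_arm --plan '[0,0,-60,0,92,0,0,-60,0,92,0,0,-60,0,92,0,0,0,0,92]'

```text
clock: 0.6
tcp_pos: [0.1165, -0.5113, 0.5895]
eef_rot: [0.005, 0.994, 0.112, -0.0]
wrist_force: [-0.1, -1.0, -0.9]
grip_width: 0.0921
grip_force: 0.0
```

Request:
jog_arm --plan '[46,-21,0,0,90,46,-21,0,0,90,46,-21,0,0,90,46,-21,0,0,90,46,-21,0,0,90,46,-21,0,0,90,46,-21,0,0,90,46,-21,0,0,90,46,-21,0,0,90,46,-21,0,0,90,46,-21,0,0,90,46,-21,20,0,90,0,0,50,0,90,0,0,50,0,90,0,0,0,0,90]'

```text
clock: 2.48
tcp_pos: [0.5985, -0.1434, 0.4595]
eef_rot: [-0.003, 0.994, 0.112, -0.005]
wrist_force: [0.1, 0.5, -0.1]
grip_width: 0.09
grip_force: 0.0
```

Run:
```python
from h import *
st=env.get_state();print(st['tcp_pos'].round(4),st['eef_rot'].round(4),st['joints'].round(2))
im,d=cams.get_image('wrist');np.savez('w1.npz',im=im,d=d,p=st['tcp_pos'],q=st['eef_rot'])
K,T=T_wc('wrist',st);W=cloud(K,T,d)
m=(W[...,2]>.1)&(W[...,2]<.155)&(abs(W[...,1]+.16)<.09)&(abs(W[...,0]-.51)<.05)
n,l,s,c=cv2.connectedComponentsWithStats(m.astype(np.uint8))
for i in range(1,n):
    if s[i,4]>60:
        w=W[l==i];print(s[i],c[i].round(),np.percentile(w,[3,50,97],axis=0).round(4).tolist());t=w[w[:,2]>.13];print(cv2.minAreaRect((t[:,:2]*1000).astype(np.float32)))
save('w1',im)
```

```text
[ 0.5985 -0.1434  0.4595] [-0.0026  0.9937  0.1118 -0.0052] [-0.36  0.49  1.15 -0.    1.52  0.99]
[286 236  36  30 674] [302. 250.] [[0.5169, -0.1503, 0.1009], [0.5234, -0.1338, 0.1294], [0.5245, -0.1176, 0.1455]]
((520.2952270507812, -134.10105895996094), (25.709793090820312, 9.196702003479004), 88.01205444335938)
[345 250  35  26 597] [363. 264.] [[0.5159, -0.2206, 0.1007], [0.5213, -0.2014, 0.1248], [0.5224, -0.1868, 0.1449]]
((521.1864013671875, -203.08384704589844), (7.265358924865723, 26.089662551879883), 12.311288833618164)
```

View pics/w1.png

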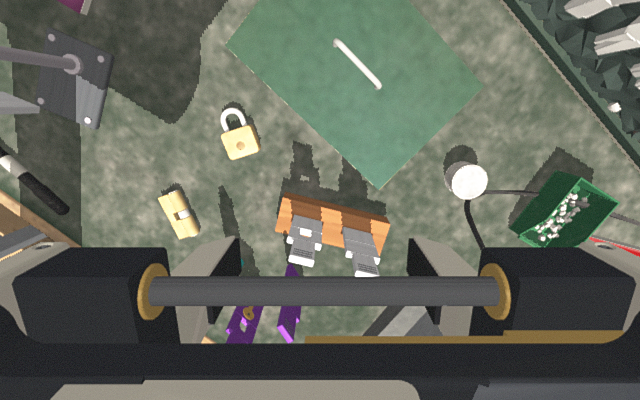

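Run:
```python
from h import *
z=np.load('w1.npz');im,d=z['im'],z['d'];K,T=T_wc('wrist',dict(tcp_pos=z['p'],eef_rot=z['q']));W=cloud(K,T,d)
save('w1c',cv2.resize(im[195:285,265:400],None,fx=5,fy=5,interpolation=cv2.INTER_CUBIC))
hs=cv2.cvtColor(im,cv2.COLOR_RGB2HSV)
m=(hs[...,0]<20)&(hs[...,1]>120)&(abs(W[...,2]-.03)<.006);m[:,:270]=0;m[:,395:]=0
w=W[m];print(len(w),cv2.minAreaRect((w[:,:2]*1000).astype(np.float32)),np.median(w[:,2]))
# back edge of the stand top: for each column, topmost pixel
e=np.array([W[np.where(m[:,u])[0][0],u] for u in range(285,388) if m[:,u].any()])
v=cv2.fitLine((e[:,:2]).astype(np.float32),cv2.DIST_HUBER,0,.001,.001).ravel();print(v,np.degrees(np.arctan2(v[0],v[1])))
```

```text
2498 ((518.9649658203125, -169.21408081054688), (150.35084533691406, 50.829689025878906), 88.26194763183594) 0.02971242583359937
[ 0.03041021  0.9995375   0.5438077  -0.1691482 ] 1.742645
```

View pics/w1c.png

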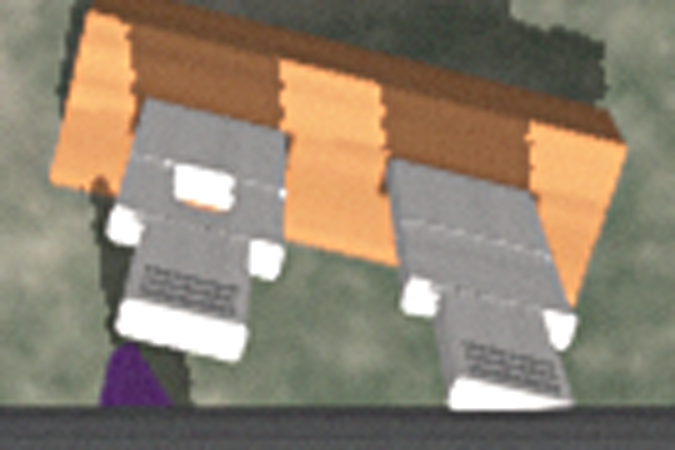

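The enlarged crop confirms it. The left plate (about (305,235) in the wrist image) has the hole, with light showing through. The right one is blank. The stand fits 150 × 51 mm, and its drilled slot centre is (0.520,-0.134), which matches the tab.

Request:
jog_arm --plan '[0,0,0,-9.4,60,0,0,0,-9.4,50,0,0,0,-9.4,50,0,0,0,-9.4,50,0,0,0,-9.4,50,0,0,0,-9.4,50,0,0,0,-9.5,50,0,0,0,-9.5,50,3,-39,0,0,50,4,-40,0,0,50,0,0,30,0,50,0,0,40,0,50,0,0,0,0,50,0,0,0,0,50]' --force 20

```text
clock: 4.28
tcp_pos: [0.5209, -0.1347, 0.3976]
eef_rot: [0.002, 0.718, 0.696, 0.001]
wrist_force: [0.0, 0.9, -0.2]
grip_width: 0.0502
grip_force: 0.0
```

Run:
```python
from h import *
st=env.get_state();print(st['tcp_pos'].round(4),R.from_quat(np.roll(st['eef_rot'],-1)).as_matrix().round(4).tolist(),st['joints'].round(2))
im,d=cams.get_image('wrist')
K,T=T_wc('wrist',st);W=cloud(K,T,d)
m=(W[...,2]>.135)&(W[...,2]<.155)&(abs(W[...,1]+.134)<.03)&(abs(W[...,0]-.51)<.03)
w=W[m];print(len(w),np.percentile(w,[3,50,97],axis=0).round(4).tolist(),cv2.minAreaRect((w[:,:2]*1000).astype(np.float32)))
```

```text
[ 0.5209 -0.1347  0.3976] [[0.0312, 0.9995, 0.0041], [0.9995, -0.0312, -0.0018], [-0.0017, 0.0042, -1.0]] [-0.4   0.37  1.5  -0.    1.26 -0.36]
399 [[0.5151, -0.1455, 0.1383], [0.5194, -0.1324, 0.1446], [0.5236, -0.1211, 0.1461]] ((519.2816772460938, -133.67555236816406), (25.592121124267578, 8.646595001220703), 87.9832534790039)
```

Request:
jog_arm --plan '[1,-2,36,0,50,0,0,36,0,50,0,0,36,0,50,0,0,0,0,50,0,0,0,0,50,0,0,0,0,8,0,0,0,0,4,0,0,0,0,4,0,0,0,0,4,0,0,0,0,4,0,0,0,0,4]' --force 25

```text
clock: 5.7
tcp_pos: [0.5182, -0.1332, 0.2867]
eef_rot: [0.0, 0.718, 0.696, -0.0]
wrist_force: [0.6, 0.5, 0.6]
grip_width: 0.0075
grip_force: 25.0
```

Request:
jog_arm --plan '[0,0,-10,0,4,0,0,-25,0,4,0,0,-40,0,4,0,0,-40,0,4,0,0,-40,0,4,0,0,-40,0,4,20,0,-20,0,4,40,0,0,0,4,40,0,0,0,4,40,0,0,0,4,40,0,0,0,4,40,0,0,0,4,30,0,0,0,4,10,0,0,0,4,0,0,0,0,4,0,0,0,0,4,0,0,0,0,4]'

```text
clock: 7.82
tcp_pos: [0.5263, 0.1258, 0.5018]
eef_rot: [0.0, 0.718, 0.696, -0.0]
wrist_force: [0.1, 0.5, -0.6]
grip_width: 0.008
grip_force: 25.0
```

Run:
```python
from h import *
st=env.get_state();print(st['tcp_pos'].round(4),st['joints'].round(2),st['grip_width'])
o=[]
for n in ['wrist','scene','side']:
    im,d=cams.get_image(n);np.savez(n+'2.npz',im=im,d=d,p=st['tcp_pos'],q=st['eef_rot']);K,T=T_wc(n,st);W=cloud(K,T,d)
    for lab,lo,hi in [('prong',.1515,.158),('tip/ring',.158,.17),('hung',.085,.14),('base',.005,.013)]:
        m=(W[...,2]>lo)&(W[...,2]<hi)&(abs(W[...,1]-.2)<.05)&(abs(W[...,0]-.62)<.13)
        w=W[m]
        if len(w)>5:print(n,lab,len(w),np.percentile(w,[3,50,97],axis=0).round(4).tolist(),cv2.minAreaRect((w[:,:2]*1000).astype(np.float32)))
    o.append(im)
a=cv2.resize(o[0],(800,500))[:,:400]
save('m2',np.hstack([a,cv2.resize(o[2][130:250,190:286],(400,500))]))
```

```text
[0.5263 0.1258 0.5018] [ 0.09  0.32  1.29 -0.    1.53  0.13] 0.008048376889808114
wrist prong 894 [[0.538, 0.1893, 0.1517], [0.5925, 0.2034, 0.1535], [0.648, 0.2138, 0.1574]] ((593.7421264648438, 202.05198669433594), (36.82021713256836, 116.30845642089844), 65.23577880859375)
wrist tip/ring 542 [[0.531, 0.1828, 0.1584], [0.6014, 0.2005, 0.1613], [0.6199, 0.2185, 0.1632]] ((575.2319946289062, 199.56394958496094), (92.92152404785156, 39.414066314697266), 2.371966600418091)
wrist hung 277 [[0.5939, 0.1826, 0.0867], [0.6, 0.1944, 0.1144], [0.6469, 0.2195, 0.1388]] ((623.2698974609375, 196.14157104492188), (39.706417083740234, 53.194522857666016), 79.24468994140625)
wrist base 3650 [[0.5823, 0.1565, 0.0078], [0.655, 0.2022, 0.0103], [0.7472, 0.2419, 0.0127]] ((620.2402954101562, 199.95773315429688), (259.5695495605469, 99.08031463623047), 0.20838861167430878)
scene prong 81 [[0.5265, 0.1856, 0.1517], [0.5951, 0.2002, 0.1539], [0.6398, 0.2151, 0.1578]] ((583.90380859375, 199.38873291015625), (120.85765838623047, 35.339759826660156), 1.8310884237289429)
scene tip/ring 50 [[0.5262, 0.1805, 0
[... 631 characters left out ...]
2157, 0.1573]] ((590.1137084960938, 207.48773193359375), (25.89346694946289, 127.06490325927734), 75.77986907958984)
side tip/ring 53 [[0.5288, 0.1934, 0.1582], [0.601, 0.2055, 0.1609], [0.6181, 0.2184, 0.1629]] ((574.725341796875, 212.32516479492188), (26.177169799804688, 95.66921997070312), 76.72698974609375)
side hung 126 [[0.595, 0.1852, 0.0863], [0.5998, 0.2067, 0.1096], [0.6049, 0.2189, 0.1377]] ((621.11865234375, 194.83482360839844), (37.109439849853516, 54.325984954833984), 74.62818145751953)
side base 621 [[0.5778, 0.1686, 0.0061], [0.6191, 0.2096, 0.0102], [0.7438, 0.2397, 0.0127]] ((628.9620361328125, 204.0296173095703), (244.24606323242188, 79.10091400146484), 3.2315943241119385)
```

View pics/m2.png

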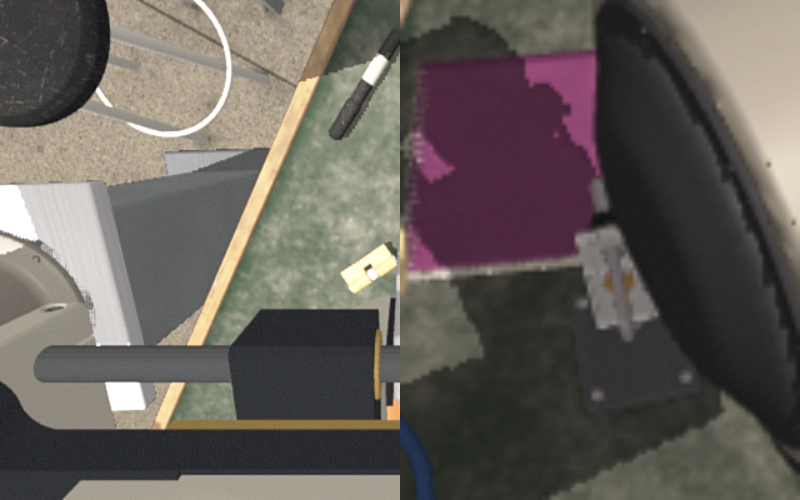

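The left of this picture shows only the robot-side half of the wrist view; the hook lies in its right half. The right of it, the side view, shows the prong tip at about side pixel (244,211) and the hung plate behind it, clear of the arm. Next I'll fit the prong axis from the wrist depth.

```bash
cat > prong.py <<'E'
from h import *
def fit(f):
    z=np.load(f);im,d=z['im'],z['d'];K,T=T_wc('wrist',dict(tcp_pos=z['p'],eef_rot=z['q']));W=cloud(K,T,d)
    X,Y,Z=W[...,0],W[...,1],W[...,2]
    near=(abs(Y-.2)<.03)
    tip=W[near&(Z>.1585)&(X<.56)&(X>.51)];print('tip',len(tip),np.percentile(tip,[3,50,97],axis=0).round(4).tolist())
    pr=W[near&(Z>.146)&(X<.588)&(X>.535)];
    for a in np.arange(.535,.59,.01):
        q=pr[(pr[:,0]>=a)&(pr[:,0]<a+.01)]
        if len(q)>3:print('prong',round(a+.005,3),len(q),'y',q[:,1].min().round(4),q[:,1].max().round(4),'ztop',np.percentile(q[:,2],95).round(4))
    hp=W[near&(Z>.158)&(X>.58)&(X<.625)];r=cv2.minAreaRect((hp[:,:2]*1000).astype(np.float32));print('hungtop',len(hp),np.percentile(hp,[3,50,97],axis=0).round(4).tolist(),r)
    pt=W[near&(Z>.145)&(X>.625)&(X<.68)];print('post/ring',len(pt),np.percentile(pt,[3,50,97],axis=0).round(4).tolist())
    bs=W[(abs(Z-.01)<.003)&(abs(X-.63)<.1)&(abs(Y-.2)<.08)&(im.max(-1)<110)&(im.max(-1)-im.min(-1)<15)]
    print('base',len(bs),cv2.minAreaRect((bs[:,:2]*1000).astype(np.float32)))
if __name__=='__main__':
    fit('wrist2.npz')
    im=np.load('wrist2.npz')['im'];save('w2r',im[60:260,320:640].repeat(2,0).repeat(2,1))
E
python3 prong.py
```

```text
tip 52 [[0.5287, 0.2102, 0.1586], [0.532, 0.2137, 0.1608], [0.5349, 0.2165, 0.1624]]
prong 0.54 87 y 0.2072 0.2168 ztop 0.1553
prong 0.55 86 y 0.2059 0.2146 ztop 0.1548
prong 0.56 87 y 0.2037 0.2124 ztop 0.1548
prong 0.57 91 y 0.2024 0.2112 ztop 0.1549
prong 0.58 86 y 0.2002 0.2089 ztop 0.1548
prong 0.59 25 y 0.1991 0.2067 ztop 0.1544
hungtop 488 [[0.5951, 0.1825, 0.1583], [0.602, 0.1989, 0.1614], [0.6203, 0.2186, 0.1633]] ((609.1441650390625, 198.81723022460938), (39.93967819213867, 24.604345321655273), 79.06098175048828)
post/ring 292 [[0.6259, 0.1863, 0.1487], [0.6423, 0.193, 0.1528], [0.6544, 0.1978, 0.1548]]
base 2178 ((630.1434936523438, 195.03854370117188), (79.63702392578125, 99.73829650878906), 79.31903076171875)
```

View pics/w2r.png

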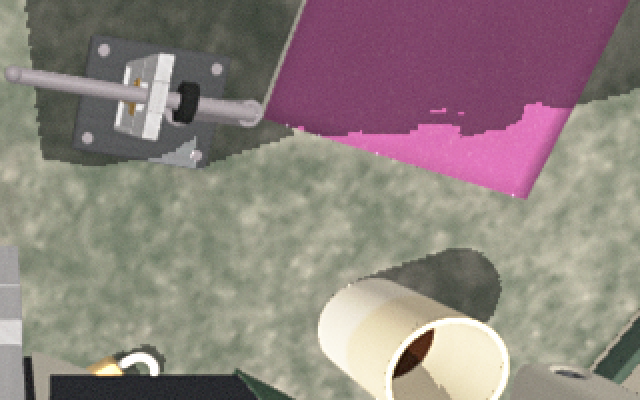

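The crop shows the prong clearly, with the tip at crop (12,74), the first plate at (148,95), the ring at (185,103) and the post at (250,110). The prong's outer end fits at (0.532, 0.2135) with yaw about −10.6°. The post should then be at (0.650, 0.191), which matches.

Request:
jog_arm --plan '[0,0,0,4.4,4,0,0,0,4.4,4,22,-14,0,0,4,22,-14,0,0,4,22,-14,0,0,4,22,-13,0,0,4,0,0,30,0,4,0,0,40,0,4,0,0,40,0,4,0,0,25,0,4,0,0,6,0,4,0,0,0,0,4,0,0,0,0,4,0,0,0,0,4]'

```text
clock: 9.72
tcp_pos: [0.4884, 0.2233, 0.3617]
eef_rot: [0.0, 0.769, 0.639, 0.001]
wrist_force: [-0.4, -0.2, -1.0]
grip_width: 0.0077
grip_force: 25.0
```

```bash
cat > st.py <<'E'
from h import *
P=np.array([.532,.2135,.15]);u=np.array([np.cos(np.radians(-10.6)),np.sin(np.radians(-10.6)),0]);v=np.array([-u[1],u[0],0])
def where():
    st=env.get_state();Rm=R.from_quat(np.roll(st['eef_rot'],-1)).as_matrix()
    e=st['tcp_pos']+Rm@[-.0005,0,.2077]-P
    f=st['wrist_force']
    print('eye in prong mm',(1e3*np.array([e@u,e@v,e[2]])).round(1),'toolyaw',np.degrees(np.arctan2(Rm[1,1],Rm[0,1])).round(2),'tilt',Rm[:2,2].round(4),'F',np.round([f@u,f@v,f[2]],2),'t',st['clock'],st['grip_width'].round(4))
    return st
E
python3 - <<'E'
from st import *
st=where()
o=[]
for n in ['scene','side']:
    im,d=cams.get_image(n);K,T=T_wc(n);Ti=np.linalg.inv(T)
    pr=lambda p:(lambda c:(K@(c/c[2]))[:2])((Ti@np.r_[p,1])[:3])
    e=P-.045*u+[0,0,.0035];a=pr(e);b=pr(P);print(n,a.round(1),b.round(1))
    W=cloud(K,T,d);m=(abs((W-P)@u+.045)<.012)&(abs((W-P)@v)<.03)&(W[...,2]>.06)&(W[...,2]<.19);w=W[m]-P
    print(len(w));
    if len(w)>20:print(np.percentile(np.c_[w@u,w@v,w[:,2]],[2,50,98],axis=0).round(4).tolist())
    c=((a+b)/2).astype(int);k=im[c[1]-35:c[1]+35,c[0]-35:c[0]+35];o.append(cv2.resize(k,(400,400),interpolation=cv2.INTER_CUBIC))
save('m3',np.hstack(o))
E
```

```text
Traceback (most recent call last):
  File "st.py", line 7, in where
    print('eye in prong mm',(1e3*np.array([e@u,e@v,e[2]])).round(1),'toolyaw',np.degrees(np.arctan2(Rm[1,1],Rm[0,1])).round(2),'tilt',Rm[:2,2].round(4),'F',np.round([f@u,f@v,f[2]],2),'t',st['clock'],st['grip_width'].round(4))
                                                                                                                                                                                                       ^^^^^^^^^^^^^^^^^^^^^^
AttributeError: 'float' object has no attribute 'round'
```

```bash
sed -i "s/st\['grip_width'\].round(4)/round(st['grip_width'],4)/" st.py
python3 - <<'E'
from st import *
st=where()
o=[]
for n in ['scene','side']:
    im,d=cams.get_image(n);np.savez(n+'3.npz',im=im,d=d);K,T=T_wc(n);Ti=np.linalg.inv(T)
    pr=lambda p:(lambda c:(K@(c/c[2]))[:2])((Ti@np.r_[p,1])[:3])
    e=P-.045*u+[0,0,.0035];a=pr(e);b=pr(P);print(n,a.round(1),b.round(1))
    W=cloud(K,T,d);m=(abs((W-P)@u+.045)<.012)&(abs((W-P)@v)<.03)&(W[...,2]>.06)&(W[...,2]<.19);w=W[m]-P
    print(len(w));
    if len(w)>20:print(np.percentile(np.c_[w@u,w@v,w[:,2]],[2,50,98],axis=0).round(4).tolist())
    c=((a+b)/2).astype(int);k=im[c[1]-35:c[1]+35,c[0]-35:c[0]+35];o.append(cv2.resize(k,(400,400),interpolation=cv2.INTER_CUBIC))
save('m3',np.hstack(o))
E
```

```text
eye in prong mm [-44.2   1.3   4. ] toolyaw -10.58 tilt [0.0019 0.0005] F [-0.34 -0.28 -0.96] t 9.725 0.0077
scene [263.7 238.1] [255.8 225.4]
0
side [246.3 223.9] [243.7 210.1]
0
```

View pics/m3.png

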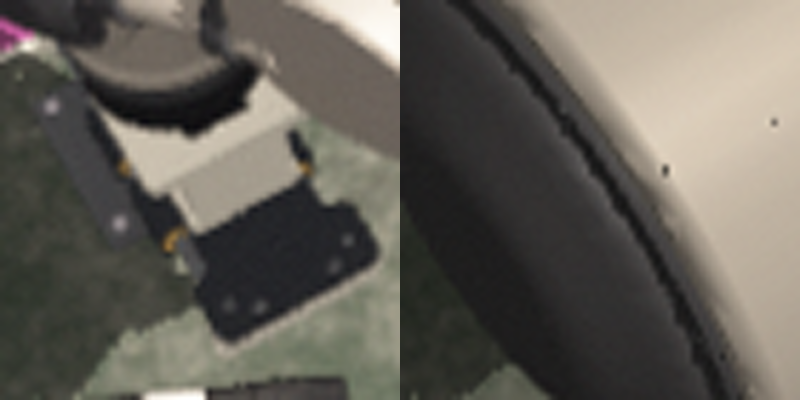

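Both fixed views are blocked by the arm here: the scene view shows only the gripper and the side view only an arm link. I'll check the held plate with wrist depth instead.

Run:
```python
from st import *
st=where();im,d=cams.get_image('wrist');np.savez('wrist3.npz',im=im,d=d,p=st['tcp_pos'],q=st['eef_rot']);K,T=T_wc('wrist',st);W=cloud(K,T,d)-P
C=np.stack([W@u,W@v,W[...,2]],-1)
m=(abs(C[...,0]+.044)<.012)&(C[...,1]>-.03)&(C[...,1]<.03)&(C[...,2]>-.08)&(C[...,2]<.06)
c=C[m];print(len(c))
for lo in np.arange(-.08,.06,.01):
    q=c[(c[:,2]>=lo)&(c[:,2]<lo+.01)]
    if len(q)>3:print(round(lo,3),len(q),np.percentile(q,[3,50,97],axis=0).round(4).tolist())
t=C[(C[...,2]>.0085)&(abs(C[...,0])<.015)&(abs(C[...,1])<.012)];print('tip',len(t),np.percentile(t,[3,50,97],axis=0).round(4).tolist())
g=C[(abs(C[...,0]-.035)<.02)&(abs(C[...,1])<.012)&(C[...,2]>-.005)];print('prong',len(g),g[:,1].min(),g[:,1].max(),np.percentile(g[:,2],95))
```

```text
eye in prong mm [-44.5   1.2   3.6] toolyaw -10.57 tilt [0.0011 0.0002] F [-0.36  0.07 -0.99] t 9.825 0.0079
1675
-0.07 11 [[-0.0479, 0.0205, -0.0627], [-0.0447, 0.0209, -0.0615], [-0.0408, 0.0212, -0.0602]]
-0.06 29 [[-0.0478, 0.0206, -0.0588], [-0.0439, 0.0209, -0.0543], [-0.0407, 0.0211, -0.0509]]
-0.05 30 [[-0.0477, 0.0206, -0.0487], [-0.0443, 0.0209, -0.0444], [-0.0408, 0.0212, -0.0411]]
-0.04 36 [[-0.0476, 0.0201, -0.0392], [-0.0439, 0.0208, -0.0354], [-0.0404, 0.0212, -0.0303]]
-0.03 43 [[-0.0482, 0.0202, -0.0297], [-0.0447, 0.0209, -0.0245], [-0.0405, 0.0212, -0.0206]]
-0.02 50 [[-0.048, 0.0205, -0.0196], [-0.044, 0.0208, -0.015], [-0.0407, 0.0212, -0.0102]]
-0.01 50 [[-0.0479, 0.0204, -0.0095], [-0.0447, 0.0208, -0.0045], [-0.0408, 0.0212, -0.0007]]
-0.0 65 [[-0.0482, 0.0202, 0.0003], [-0.0441, 0.0209, 0.0057], [-0.0405, 0.0213, 0.0098]]
0.01 70 [[-0.0481, 0.0203, 0.0106], [-0.0444, 0.0209, 0.0151], [-0.0406, 0.0213, 0.0196]]
0.02 256 [[-0.048, 0.0135, 0.0209], [-0.0447, 0.0178, 0.0264], [-0.0408, 0.0211, 0.0291]]
0.03 243 [[-0.0548, 0.0126, 0.0305], [-0.0447, 0.0139, 0.0365], [-0.0339, 0.0146, 0.0397]]
0.04 395 [[-0.055, 0.0126, 0.0403], [-0.0442, 0.014, 0.045], [-0.0329, 0.0147, 0.0496]]
0.05 397 [[-0.0536, 0.0124, 0.0505], [-0.0442, 0.0139, 0.0551], [-0.0353, 0.0147, 0.0596]]
tip 114 [[-0.0037, -0.0021, 0.0088], [-0.0008, 0.0012, 0.0107], [0.003, 0.0038, 0.0124]]
prong 1213 -0.0036519219961149625 0.011985424251805814 0.10763926021080664
```

The held plate hangs true. Its edge at v = +20.9 mm puts its centre at +0.9 mm, the same as the tip at +0.9 mm. The shoulder height agrees with an eye height of about +4 mm, so I'm threading it over the tip.

Request:
jog_arm --plan '[0,10,0,0,4,0,12,0,0,4,0,12,0,0,4,0,6,0,0,4,0,0,0,0,4]'

```text
clock: 10.5
tcp_pos: [0.5281, 0.2158, 0.3604]
eef_rot: [-0.0, 0.769, 0.639, -0.0]
wrist_force: [0.1, 0.1, -1.4]
grip_width: 0.0077
grip_force: 25.0
```

```bash
python3 -c "from st import *; where()"
```

```text
eye in prong mm [-4.4  0.9  2.7] toolyaw -10.61 tilt [-0.0004 -0.0002] F [ 0.1   0.16 -1.45] t 10.5 0.0077
```

Request:
jog_arm --plan '[0,6,0,0,4,0,8,0,0,4,0,8,0,0,4,0,3,0,0,4,0,0,0,0,4,0,0,0,0,4]'

```text
clock: 11.25
tcp_pos: [0.552, 0.2114, 0.3606]
eef_rot: [-0.0, 0.769, 0.639, -0.0]
wrist_force: [0.0, -0.2, 0.1]
grip_width: 0.0081
grip_force: 25.0
```

```bash
python3 -c "from st import *; where()"
```

```text
eye in prong mm [20.   1.1  2.9] toolyaw -10.58 tilt [-0.0003 -0.0001] F [ 0.04 -0.16  0.06] t 11.25 0.0081
```

Request:
jog_arm --plan '[0,0,5,0,4,0,0,3,0,4,0,0,1,0,4,0,0,0,0,4,0,0,0,0,4]'

```text
clock: 11.88
tcp_pos: [0.5522, 0.2114, 0.3518]
eef_rot: [0.0, 0.769, 0.639, 0.0]
wrist_force: [-0.7, -0.0, -1.0]
grip_width: 0.0079
grip_force: 25.0
```

```bash
python3 -c "
from st import *; st=where()
im,d=cams.get_image('wrist');K,T=T_wc('wrist',st);W=cloud(K,T,d)-P
C=np.stack([W@u,W@v,W[...,2]],-1)
for lab,a,b,lo,hi in [('drilled edge',0,.04,-.07,.01),('hung edge',.045,.09,-.06,-.012),('hung top',.045,.075,.008,.016),('ring',.07,.1,.003,.012)]:
    c=C[(C[...,0]>a)&(C[...,0]<b)&(C[...,2]>lo)&(C[...,2]<hi)&(abs(C[...,1])<.03)]
    if len(c)>5:print(lab,len(c),np.percentile(c,[3,50,97],axis=0).round(4).tolist())
"
```

```text
eye in prong mm [20.3  1.1 -5.9] toolyaw -10.58 tilt [ 0.0002 -0.    ] F [-0.68 -0.15 -1.05] t 11.875 0.0079
drilled edge 506 [[0.0012, 0.0031, -0.0643], [0.0202, 0.0207, -0.0073], [0.0382, 0.0211, 0.0079]]
hung edge 665 [[0.0663, -0.0152, -0.0582], [0.0677, 0.0086, -0.0339], [0.0731, 0.0201, -0.0139]]
hung top 471 [[0.0663, 0.0028, 0.0087], [0.0698, 0.0115, 0.0117], [0.074, 0.0198, 0.013]]
ring 565 [[0.0704, -0.0013, 0.0032], [0.0841, 0.0049, 0.0071], [0.0986, 0.0198, 0.0119]]
```

The first plate's front face is at s = 66 mm, so contact should come at about 62 mm and the ring at about 69–74 mm. I'll advance to just short of contact, then creep.

Request:
jog_arm --plan '[0,4,0.5,0,4,0,8,0,0,4,0,9,0,0,4,0,8,0,0,4,0,5,0,0,4,0,3,0,0,4,0,1,0,0,4,0,1,0,0,4,0,0,0,0,4,0,0,0,0,4]'

```text
clock: 13.18
tcp_pos: [0.5904, 0.2043, 0.3512]
eef_rot: [0.0, 0.769, 0.639, -0.0]
wrist_force: [-0.3, -1.0, -0.8]
grip_width: 0.0079
grip_force: 25.0
```

```bash
python3 -c "from st import *; where()"
```

```text
eye in prong mm [59.1  1.1 -6.5] toolyaw -10.57 tilt [ 0.     -0.0001] F [-0.07 -0.99 -0.76] t 13.175 0.0079
```

Request:
jog_arm --plan '[0,1,0,0,4,0,1,0,0,4,0,1,0,0,4,0,1,0,0,4,0,1,0,0,4,0,1,0,0,4,0,0,0,0,4]'

```text
clock: 14.05
tcp_pos: [0.5965, 0.2031, 0.3511]
eef_rot: [0.0, 0.769, 0.639, -0.0]
wrist_force: [0.5, -0.2, -1.1]
grip_width: 0.0076
grip_force: 25.0
```

```bash
python3 -c "from st import *; where()"
```

```text
eye in prong mm [65.3  1.1 -6.6] toolyaw -10.58 tilt [ 0.0001 -0.0001] F [ 0.5  -0.15 -1.09] t 14.05 0.0076
```

Request:
jog_arm --plan '[0,1,0,0,4,0,1,0,0,4,0,1,0,0,4,0,0,0,0,4]'

```text
clock: 14.55
tcp_pos: [0.5995, 0.2025, 0.3512]
eef_rot: [0.0, 0.769, 0.639, 0.0]
wrist_force: [0.9, -0.0, -0.3]
grip_width: 0.0081
grip_force: 25.0
```

```bash
python3 -c "
from st import *; st=where()
im,d=cams.get_image('wrist');K,T=T_wc('wrist',st);W=cloud(K,T,d)-P
C=np.stack([W@u,W@v,W[...,2]],-1)
c=C[(C[...,0]>.06)&(C[...,0]<.11)&(C[...,2]>-.06)&(C[...,2]<.013)&(C[...,1]>.0065)&(C[...,1]<.03)]
h,e=np.histogram(c[:,0],np.arange(.06,.11,.002));print(dict(zip((e*1e3).round().astype(int).tolist(),h.tolist())))
k=C[(im.max(-1)<60)&(C[...,0]>.07)&(C[...,0]<.11)&(C[...,2]>-.008)&(C[...,2]<.013)&(abs(C[...,1])<.013)]
print('black',len(k),np.percentile(k,[3,50,97],axis=0).round(4).tolist() if len(k)>3 else '')
"
```

```text
eye in prong mm [68.4  1.1 -6.5] toolyaw -10.58 tilt [ 0.0002 -0.0001] F [ 0.91  0.14 -0.33] t 14.55 0.0081
{60: 0, 62: 0, 64: 67, 66: 87, 68: 96, 70: 94, 72: 146, 74: 149, 76: 161, 78: 146, 80: 38, 82: 21, 84: 38, 86: 33, 88: 34, 90: 15, 92: 0, 94: 0, 96: 0, 98: 0, 100: 0, 102: 0, 104: 0, 106: 0}
black 177 [[0.0831, 0.0044, 0.0005], [0.0871, 0.0076, 0.0055], [0.0905, 0.0097, 0.0087]]
```

Wrist depth shows the plates together, ending at s ≈ 80.4 mm, and the ring spanning about 83–91 mm. That leaves 2–3 mm to go.

Request:
jog_arm --plan '[0,0.5,0,0,4,0,0.5,0,0,4,0,0.5,0,0,4,0,0.5,0,0,4,0,0,0,0,4]'

```text
clock: 15.22
tcp_pos: [0.6014, 0.2022, 0.3512]
eef_rot: [0.0, 0.769, 0.639, 0.0]
wrist_force: [0.1, 0.2, -1.8]
grip_width: 0.0081
grip_force: 25.0
```

```bash
python3 -c "from st import *; where()"
```

```text
eye in prong mm [70.3  1.1 -6.5] toolyaw -10.58 tilt [ 0.0001 -0.0001] F [ 0.08  0.2  -1.76] t 15.225 0.0081
```

Request:
jog_arm --plan '[0,0.5,0,0,4,0,0,0,0,4]'

```text
clock: 15.48
tcp_pos: [0.6018, 0.2021, 0.3512]
eef_rot: [0.0, 0.769, 0.639, -0.0]
wrist_force: [1.1, 0.8, -1.4]
grip_width: 0.0082
grip_force: 25.0
```

```bash
python3 -c "from st import *; where()"
```

```text
eye in prong mm [70.8  1.1 -6.5] toolyaw -10.58 tilt [ 0.0001 -0.0001] F [ 0.98  1.   -1.44] t 15.475 0.0082
```

Request:
jog_arm --plan '[0,0.5,0,0,4,0,0,0,0,4]'

```text
clock: 15.72
tcp_pos: [0.6021, 0.2021, 0.3512]
eef_rot: [-0.0, 0.769, 0.639, -0.0]
wrist_force: [-3.5, 0.9, -0.2]
grip_width: 0.0077
grip_force: 25.0
```

```bash
python3 -c "from st import *; where()"
```

```text
eye in prong mm [70.9  1.1 -6.5] toolyaw -10.57 tilt [-0.0008 -0.    ] F [-3.61  0.22 -0.22] t 15.725 0.0077
```

Request:
jog_arm --plan '[0,0.5,0,0,4,0,0,0,0,4]'

```text
clock: 15.98
tcp_pos: [0.6023, 0.2021, 0.3511]
eef_rot: [-0.001, 0.769, 0.639, -0.001]
wrist_force: [-5.2, 0.2, 1.2]
grip_width: 0.0079
grip_force: 25.0
```

```bash
python3 -c "from st import *; where()"
```

```text
eye in prong mm [70.9  1.1 -6.6] toolyaw -10.57 tilt [-0.0018  0.    ] F [-5.12 -0.75  1.2 ] t 15.975 0.0079
```

Firm contact at about 3.6 N, then about 5 N, below the ring's 7 N, with the eye staying at 70.9 mm. I'll hold briefly, ease off, release and withdraw upward.

Request:
jog_arm --plan '[0,0,0,0,4,0,-0.5,0,0,4,0,-0.4,0.3,0,4,0,0,0,0,4,0,0,0,0,10,0,0,0,0,14,0,0,0,0,22,0,0,0,0,34,0,0,0,0,40,0,0,0,0,40]'

```text
clock: 17.23
tcp_pos: [0.6019, 0.2021, 0.3509]
eef_rot: [0.0, 0.769, 0.639, 0.0]
wrist_force: [0.3, -0.7, -0.1]
grip_width: 0.0396
grip_force: 0.0
```

```bash
python3 -c "
from st import *; st=where()
im,d=cams.get_image('wrist');K,T=T_wc('wrist',st);W=cloud(K,T,d)-P
C=np.stack([W@u,W@v,W[...,2]],-1)
for lo,hi in [(-.065,-.045),(-.045,-.025),(-.025,-.005),(0,.01),(.025,.055)]:
    c=C[(C[...,0]>.05)&(C[...,0]<.1)&(C[...,2]>lo)&(C[...,2]<hi)&(C[...,1]>.01)&(C[...,1]<.03)]
    if len(c)>4:print(lo,len(c),np.percentile(c,[2,50,98],axis=0).round(4).tolist())
"
```

```text
eye in prong mm [70.9  1.1 -6.8] toolyaw -10.58 tilt [ 0.0001 -0.0001] F [ 0.44 -0.64 -0.1 ] t 17.225 0.0396
-0.065 118 [[0.0676, 0.018, -0.0636], [0.0754, 0.0193, -0.0545], [0.0825, 0.02, -0.0457]]
-0.045 162 [[0.0673, 0.0186, -0.0447], [0.0755, 0.0196, -0.0344], [0.0825, 0.0201, -0.0255]]
-0.025 207 [[0.0675, 0.0192, -0.0243], [0.0757, 0.0199, -0.0144], [0.0826, 0.0206, -0.0052]]
0 144 [[0.0673, 0.0186, 0.0007], [0.0754, 0.0201, 0.0052], [0.0829, 0.0212, 0.0099]]
0.025 1132 [[0.0504, 0.0105, 0.026], [0.0908, 0.0143, 0.0426], [0.0996, 0.0159, 0.0545]]
```

Request:
jog_arm --plan '[0,0,-5,0,40,0,0,-15,0,40,0,0,-30,0,40,0,0,-40,0,40,0,0,-40,0,40,0,0,-20,0,40,-40,0,0,0,40,-40,0,0,0,40,0,0,0,0,40,0,0,0,0,40,0,0,0,0,40,0,0,0,0,40]'

```text
clock: 18.77
tcp_pos: [0.5873, 0.1243, 0.5008]
eef_rot: [-0.0, 0.769, 0.639, -0.0]
wrist_force: [0.8, 0.2, 0.2]
grip_width: 0.0399
grip_force: 0.0
```

Run:
```python
from st import *
for k in range(1):
    st=where();im,d=cams.get_image('wrist');K,T=T_wc('wrist',st);W=cloud(K,T,d)-P
    C=np.stack([W@u,W@v,W[...,2]],-1)
    for lab,lo,hi in [('top tab',.045,.065),('hung/shoulder',.009,.02),('low',-.06,-.03)]:
        c=C[(C[...,0]>.05)&(C[...,0]<.1)&(C[...,2]>lo)&(C[...,2]<hi)&(abs(C[...,1])<.03)]
        if len(c)>4:print(lab,len(c),np.percentile(c,[2,50,98],axis=0).round(4).tolist())
    b=C[(im.max(-1)<60)&(C[...,0]>.07)&(C[...,0]<.11)&(abs(C[...,2])<.013)&(abs(C[...,1])<.013)]
    if len(b)>4:print('ring',np.percentile(b,[2,50,98],axis=0).round(4).tolist())
    Ki=np.linalg.inv(T);c=(Ki@np.r_[P+.07*u,1])[:3];c=(K@(c/c[2]))[:2].astype(int);print(c)
    x,y=np.clip(c[0],80,560),np.clip(c[1],60,340);save('end',cv2.resize(im[y-60:y+60,x-80:x+80],(800,600)))
```

```text
eye in prong mm [ 70.7 -78.1 143.1] toolyaw -10.51 tilt [-0.0002 -0.    ] F [0.77 0.39 0.16] t 18.775 0.0399
top tab 348 [[0.0672, -0.0097, 0.0539], [0.0713, 0.0029, 0.0584], [0.0754, 0.0151, 0.0601]]
hung/shoulder 476 [[0.068, -0.0188, 0.0092], [0.0791, -0.0011, 0.0119], [0.0896, 0.0203, 0.0171]]
ring [[0.0848, -0.0097, 0.0013], [0.0877, -0.0002, 0.0082], [0.0908, 0.0092, 0.0106]]
[322 107]
```

View pics/end.png

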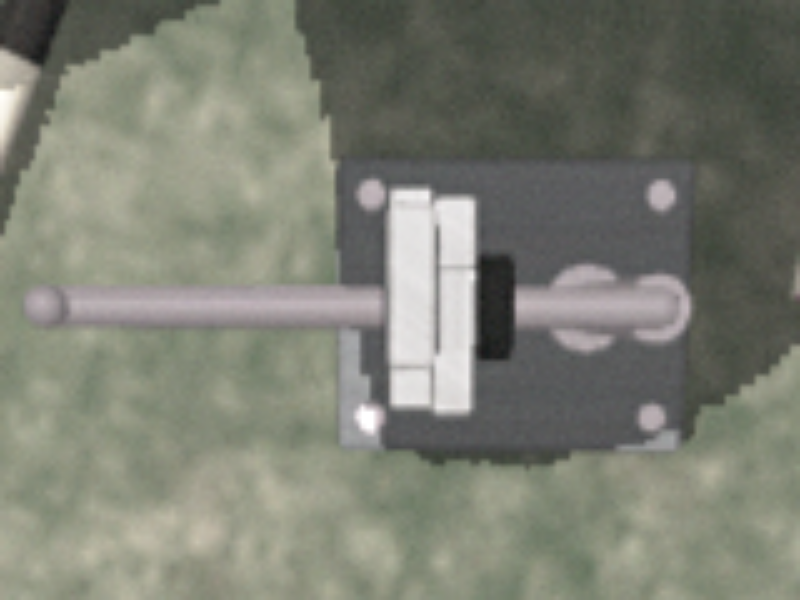

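The picture shows both plates hanging snug together at crop columns 390–475, right against the black ring at (497,305). The gripper is clear, so I'm handing in.

```bash
python3 -c "from h import *; print(env.hand_in())"
```

```text
the job is handed in; nothing more can be done
None
```

The drilled plate now hangs on the prong in front of the first plate, with both snug against the stop ring and the gripper clear, and the job is handed in; no verdict came back.

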